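Open the squeeze-and-turn safety cap of the bench canister

ROBOT

A 6-joint arm with a two-finger parallel gripper is mounted at the origin on a cart in front of the work surface, level with it; the furniture and walls round the work are solid. World frame = base frame: x ahead of the robot, y to its left, z up, the work surface at z = 0. Lengths are in mm, angles in rad, forces in N, time in s.
With the tool pointing down it reaches from about 275 to 750 mm from the base axis. Payload 10.2 kg.
Tool frame: the origin (TCP) lies between the finger pads; the fingertips stand 22 mm ahead of it and the grasp point (between the pads) lies 3 mm ahead of it (ctrl.nose_length is the distance from the TCP to the fingertips, in mm); y points along the fingers, z is the direction in which the jaws open and shut, and the axes are right-handed (so a half turn about y gives the same grasp; the last joint's range is limited). The gripper opens to 85 mm and grips with 20 to 120 N. Pads are 22 mm wide; open, the fingers measure 114 mm over their backs; the gripper's body (76 mm by 85 mm) begins 54 mm behind the grasp point. The pads swing forward as they close: fully open they stand 13 mm farther back than shut.
Start: joints at [-1.561, 0.313, 1.498, -0, 1.331, -0.223], TCP at [121.105, -510.847, 253.294] pointing down, gripper open.
Joint ranges: [-2.94, 2.94], [-0.97, 2.17], [0.19, 2.56], [-1.23, 4.37], [0.02, 3.11], [-2.88, 2.88]. Speed limits (rad/s): [2.39, 2.39, 3.01, 3.14, 3.14, 3.14].

INTERFACE

Orientations are given as a unit quaternion [w, x, y, z].
In Python, from rig import ctrl, eyes, models gives the robot as it stands.
- The arm moves only by the shell command python3 -m crank 'ROWS' [FORCE]. ROWS is JSON, a list of rows, each an object with "dp": the shift along the tool's x, y, z in mm, a list of three; "roll": the turn about the tool's y in rad; "gripper": the closure in counts, from 0 (fully open) to 255 (shut). A call has 1 to 10 rows; each row is the pose to reach, as a shift and turn from the pose commanded when the call began, along the tool's axes at that moment; what a row does not reach only later rows make up. A row lasts 1/12 s, in which the tool goes at most 41.7 mm and 7.16 degrees, less where a joint would pass 70% of its speed; a pose out of reach is approached as far as the arm can. A call with a gripper value outside its range is refused whole. The fingers move at their own pace and stop on an object; FORCE is the grip in N (left out, the last holds). Time passes only in rows, so rows that repeat a pose let the fingers close. It gives the time, the measured TCP pose, the force and the opening at its end, in the units of the state.
- ctrl.sense(): the state, without advancing time (a new reading comes with each control period).
- eyes.capture(name): name is "scene" or "top" or "wrist"; returns a dict with "color" (480x640x3 uint8, red, green, blue), "fx", "fy", "cx", "cy" (pixels), "R" (3x3) and "t" (3): a world point X has camera coordinates R X + t. Camera axes: x right, y down, z forward; pixel columns grow to the right and rows downward; lengths in mm; the calibration is good to about 2 mm. A picture is of the moment at which its call begins. There is no depth.
- ctrl.finish_job(): hands the job in, once; it reports no verdict.
Trained networks look in a picture, given as the dict that the camera call returned (one of the last four; its "shot" number tells which), for a name from the list of things; names that differ only in an ending like _2 or _b are one class to them, and where a whole thing is asked for, a point or a joint stands for the part that bears it (a point fixed in the world has none). Each returns a list of dicts, best first, with "confidence" (0 to 1); they miss things now and then, are a little off and sometimes report something else, mostly with a low value. They report only what shows in the picture. A call takes as long as a camera call. They do not tell look-alikes from the thing itself.
- models.spot_in(picture, label): "extent" ([centre column, centre row, width, height] in pixels, round what is visible of it).
- models.spot_point(picture, label): "centre" ([column, row] in pixels: a listed point, or the origin of a listed thing).
The state is a dict: "time_s": time; "joints": joint angles; "dq": joint speeds; "tau": joint torques, N m; "eef_pos": TCP position; "ee_rot": TCP orientation; "force": force on the tool from outside, world axes, zero at the start; "wrist_torque": the same for the moment, N m; "grip_width": opening from 0.0 (shut) to 1.0 (fully open).
Only numpy, scipy, OpenCV 4.12 (cv2) and the standard library are available. Lean on these libraries where they do the work, as an engineer would, in place of code of your own. Each camera call takes 0.05 s, during which the arm holds its last target. There are 200 camera calls.

TASK

Open the bench canister: squeeze the two side tabs of its safety cap in firmly but without crushing it, keep them in while you turn the cap anticlockwise until you feel it come against its stop, and lift it off without forcing it. Then set the cap down gently, right way up, on the round steel drip dish and let go, leaving the other things on the bench where they are.

Things in the scene. Friction and masses are not known exactly. Their poses are not given: they have to be found in the camera images.
- canister: Round grey tub, 84 mm in diameter, 55 mm high to its flat shoulder, fixed to the bench by a dark foot plate 100 mm in diameter and 6 mm thick. Origin: centre of its underside, z up. It is damaged when the contact forces between cap and canister add up to over 50 N: by a twist over about 0.5 N m against the stop or the closed lock, or by a push or pull over 40 N.
- shoulder (a point): Centre of the canister's flat shoulder, on which the cap's rim rests. Beside the cap stand two pairs of stop blocks, 8 mm high, 26 to 32 mm from the axis. Each pair locks the tooth under one tab between them, with about 3 degrees of play, until the tab is squeezed in.
- neck_top (a point): Top centre of the bayonet neck, 24 mm above the shoulder, hidden in the cap. With the tabs in, the cap turns easily anticlockwise seen from above to a hard end stop, 35 to 85 degrees from its start; where differs from canister to canister and no pose tells it. A twist of 0.2 N m is enough to feel it. The cap lifts off only within 7 degrees before the stop, best 3 before it.
- cap: Black round safety cap, 50 mm in diameter, 34 mm high, about 100 g, a grey ribbed tab on two opposite sides (its +x and -x). Origin: centre of its lower rim, z up. It starts on the canister's shoulder, with about 1.5 mm of play to each side and 2 mm upward. Once turned to the stop it lifts straight up and is clear of neck and blocks after 30 mm.
- cap_top (a point): Centre of the cap's flat top, 34 mm above its rim.
- tab_a_face (a point): Middle of the outer face of the tab on the cap's +x side: flat, upright, 20 mm wide, from 14 to 32 mm above the cap's rim. The two tab faces are 62 mm apart when out and 52 mm when fully in; the lower tooth reaches to 2 mm above the rim.
- tab_b_face (a point): The same for the tab on the cap's -x side. Each tab needs 6 N to start moving and 13.5 N to go fully in, and springs back when let go. 16 to 20 N per finger is a good squeeze; more than 30 N per finger crushes the cap.
- tab_a (a joint): How far the tab on the cap's +x side is pressed in, 0 (out) to 0.005 m (fully in). At 0.0035 its tooth just clears the stop blocks; it must stay in during the first 35 degrees of the turn.
- tab_b (a joint): The same for the tab on the cap's -x side.
- drip_dish: Round flat steel dish, fixed, 120 mm in diameter, with a lip 3 mm high and 3 mm wide. Origin: centre of its underside; its floor is 4 mm above that.
- plain_jar: Bystander: grey jar with a plain round black cap without tabs, 60 mm in diameter, 85 mm high; origin under its centre.
- hex_nipple: Bystander: steel hex nipple, 27 x 31 x 37 mm, standing; origin under its centre.
- brass_plug: Bystander: brass plug with a square head, 25 x 25 x 23 mm, standing; origin under its centre.
- large_valve: Bystander: cast valve body, 74 x 90 x 122 mm, standing at the back; origin under its centre.
- mug: Bystander: white enamel mug, 80 x 106 x 81 mm, at the back right; origin under its centre.
- roll_of_tape: Bystander: roll of tape, 77 mm in diameter, 19 mm high, lying near the front right; origin under its centre.
Not all that is in view belongs to the job. What is shaped like the cap but turquoise is not meant.

How it is judged:
By the outcome, as a careful person would: the job done as asked, in the order asked, and still so for the second after the job is handed in, with the robot touching nothing.
It also fails if it takes over 72 s, if anything falls off the work surface, if the arm or the gripper's body presses on something with over 40 N, if the wrist force passes 120 N, or if a joint passes its speed limit or range.

## Working session

There is one attempt and no reset: what is moved stays moved. The work goes in short steps, Python scripts to look and compute and a shell command to move; the robot and the scene stay as the last step left them, time stands still between calls to the robot, and variables do not carry over. Pictures are saved under pics/ and viewed, about 8 in all and at most 12, crops included, and the job is handed in when it is done.

```bash
ls; mkdir -p pics
python3 - <<'E'
from rig import ctrl, eyes, models
import cv2, numpy as np
s=ctrl.sense(); print(s)
ims=[]
for n in ("scene","top"):
    p=eyes.capture(n); ims.append(p)
    cv2.imwrite(f"pics/{n}0.png",p["color"][:,:,::-1])
    for l in ("cap","canister","drip_dish","plain_jar"):
        for d in models.spot_in(p,l)[:3]: print(n,l,np.round(d["extent"]),round(d["confidence"],2))
    for l in ("cap_top","tab_a_face","shoulder","drip_dish"):
        for d in models.spot_point(p,l)[:3]: print(n,"pt",l,np.round(d["centre"],1),round(d["confidence"],2))
    print(p["fx"],p["cx"],p["cy"],np.round(p["R"],3).tolist(),np.round(p["t"]))
print(ctrl.nose_length)
E
```

```text
pics
{'time_s': 0.0, 'joints': array([-1.56140450e+00,  3.13447488e-01,  1.49845337e+00, -2.74587756e-05,
        1.33097156e+00, -2.23369597e-01]), 'dq': array([-1.20993473e-05, -4.78663198e-04, -6.15764267e-04, -6.80805266e-04,
       -9.05208693e-04, -9.34014884e-04]), 'tau': array([ 1.20403911e-04, -4.12271261e+01, -2.59742600e+01, -2.06619329e-04,
        4.17665608e-03, -1.50545816e-06]), 'eef_pos': array([ 121.09457907, -510.60709224,  252.73020673]), 'ee_rot': array([ 0.08214917, -0.08207128,  0.70277396, -0.7018722 ]), 'force': array([ 0.46895614, -0.7688964 , -0.33248593]), 'wrist_torque': array([ 0.00929842, -0.01776495,  0.00406725]), 'grip_width': 1.0019175346246427}
scene cap [303. 215.  24.  32.] 0.86
scene cap [349. 233.  32.  30.] 0.64
scene canister [349. 256.  52.  44.] 0.75
scene drip_dish [281. 328.  62.  60.] 0.86
scene plain_jar [273. 232.  31.  48.] 0.7
scene pt cap_top [347.6 229.1] 0.72
scene pt cap_top [300.7 205.4] 0.56
scene pt tab_a_face [333.3 230.7] 0.63
scene pt shoulder [349.2 241.5] 0.9
scene pt drip_dish [282.3 321.3] 0.63
522.0726702040747 315.21743324908203 240.12664569276222 [[-0.848, -0.53, -0.012], [-0.378, 0.62, -0.688], [0.372, -0.579, -0.726]] [382. 383. 729.]
top cap [346. 261.  32.  32.] 0.89
top cap [367. 201.  28.  29.] 0.79
top canister [341. 265.  48.  50.] 0.83
top drip_dish [240. 248.  58.  57.] 0.81
top plain_jar [324. 186.  38.  40.] 0.75
top pt cap_top [345.9 258. ] 0.57
top pt tab_a_face [297.1 255.5] 0.75
top pt tab_a_face [382.6 186.9] 0.61
top pt tab_a_face [337.8 246.6] 0.53
top pt shoulder [345.  264.2] 0.6
top pt drip_dish [241.2 245.4] 0.58
top pt drip_dish [345.3 261.6] 0.21
451.5295788366945 316.54748604592686 231.1742529114693 [[0.059, -0.998, 0.0], [-0.974, -0.057, -0.221], [0.22, 0.013, -0.975]] [-219.  563.  801.]
22.0
```

View pics/top0.png

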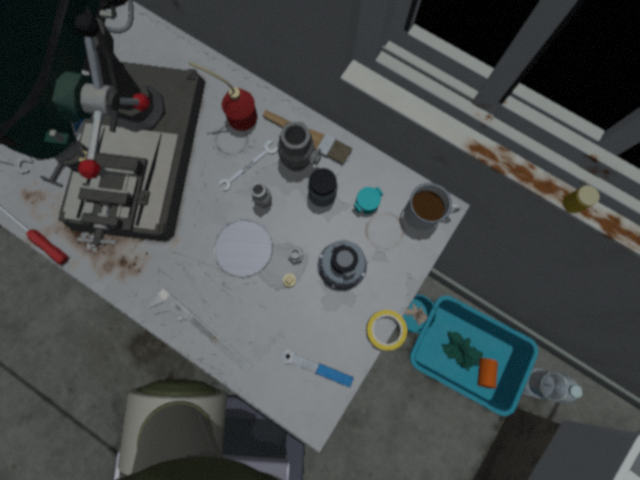

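View pics/scene0.png

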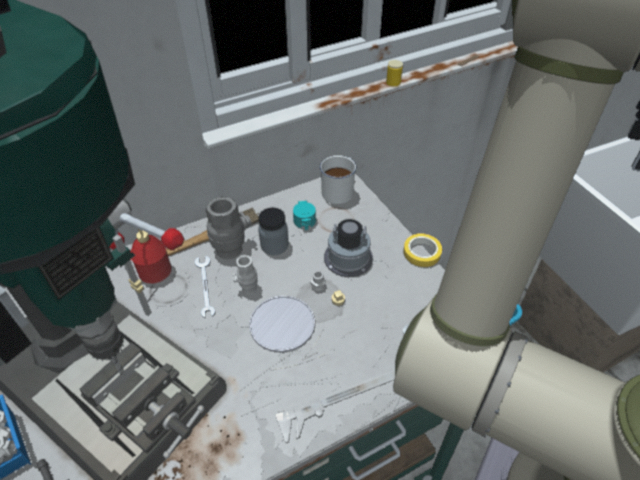

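Candidates for the cap, in the scene picture: the black tabbed cap on the canister at (349,233), the turquoise look-alike at (303,215) and the plain jar's cap without tabs at (273,218). In the top picture they are at (345,261), (367,201) and (323,183). By the description I choose (349,233) / (345,261). The dish is at (281,325) / (243,248).

```bash
cat > h.py <<'E'
from rig import ctrl, eyes, models
import cv2, numpy as np
from scipy.spatial.transform import Rotation as Rn
def onplane(p,uv,z):
    d=np.array([(uv[0]-p["cx"])/p["fx"],(uv[1]-p["cy"])/p["fy"],1.])
    R=np.array(p["R"]);c=-R.T@np.array(p["t"]);d=R.T@d
    return c+d*(z-c[2])/d[2]
def proj(p,X):
    c=np.array(p["R"])@X+np.array(p["t"]); return c[:2]/c[2]*[p["fx"],p["fy"]]+[p["cx"],p["cy"]]
def tool():
    s=ctrl.sense(); w,x,y,z=s["ee_rot"]; return s,Rn.from_quat([x,y,z,w]).as_matrix()
def todp(target):   # world displacement in tool axes
    s,R=tool(); return R.T@(np.array(target)-s["eef_pos"])
E
python3 - <<'E'
from h import *
for n in ("top","scene"):
    p=eyes.capture(n)
    for l,z in (("cap_top",89),("shoulder",55),("drip_dish",0),("plain_jar",0),("hex_nipple",0),("brass_plug",0),("large_valve",0),("mug",0),("roll_of_tape",0)):
        for d in models.spot_point(p,l)[:2]: print(n,l,np.round(d["centre"]),round(d["confidence"],2),np.round(onplane(p,d["centre"],z)))
    c=(346,261) if n=="top" else (349,240)
    im=p["color"][c[1]-32:c[1]+32,c[0]-40:c[0]+40,::-1]
    im=cv2.convertScaleAbs(cv2.resize(im,(400,320),interpolation=cv2.INTER_CUBIC),alpha=2.2)
    cv2.imwrite(f"pics/{n}c.png",im)
cv2.imwrite("pics/crop.png",np.hstack([cv2.imread("pics/topc.png"),cv2.imread("pics/scenec.png")]))
s,R=tool(); print(np.round(R,3))
E
```

```text
top cap_top [368. 196.] 0.74 [ 644. -278.   89.]
top cap_top [346. 257.] 0.73 [ 524. -242.   89.]
top shoulder [341. 261.] 0.93 [ 521. -235.   55.]
top drip_dish [242. 246.] 0.91 [549. -35.   0.]
top plain_jar [322. 192.] 0.64 [ 675. -191.    0.]
top hex_nipple [295. 256.] 0.44 [ 535. -144.    0.]
top brass_plug [291. 280.] 0.65 [ 486. -138.    0.]
top large_valve [303. 163.] 0.73 [ 737. -146.    0.]
top mug [428. 214.] 0.9 [ 641. -413.    0.]
top mug [301. 159.] 0.57 [ 746. -142.    0.]
top roll_of_tape [296. 256.] 0.2 [ 535. -146.    0.]
scene cap_top [349. 230.] 0.86 [ 519. -233.   89.]
scene cap_top [301. 210.] 0.61 [ 628. -234.   89.]
scene shoulder [367. 230.] 0.67 [ 503. -282.   55.]
scene shoulder [332. 231.] 0.63 [ 561. -244.   55.]
scene drip_dish [282. 325.] 0.72 [544. -37.   0.]
scene plain_jar [269. 245.] 0.87 [ 681. -186.    0.]
scene hex_nipple [319. 286.] 0.79 [ 534. -147.    0.]
scene brass_plug [339. 302.] 0.6 [ 482. -136.    0.]
scene large_valve [233. 247.] 0.72 [ 741. -142.    0.]
scene large_valve [333. 232.] 0.36 [ 584. -288.   -0.]
scene mug [340. 192.] 0.75 [ 638. -407.   -0.]
scene mug [349. 230.] 0.36 [ 560. -312.    0.]
scene roll_of_tape [418. 252.] 0.77 [ 407. -330.   -0.]
[[-0.973  0.     0.231]
 [-0.231  0.    -0.973]
 [-0.    -1.    -0.   ]]
```

View pics/crop.png

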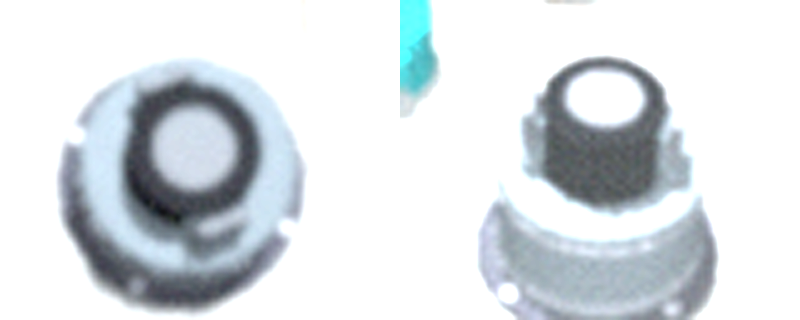

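The crops show the black cap with a pale top and two grey tabs. In the top crop (left) the tabs are at (160,85) and (215,235), and in the scene crop (right) they are on both sides at (535,140) and (680,155). So the tab axis lies about 20° anticlockwise of world x. The cap is at about (521,-238). I move over it now.

```bash
python3 -m crank '[{"dp":[-452,0,-173],"roll":-1.2,"gripper":0},{"dp":[-452,0,-173],"roll":-1.2,"gripper":0},{"dp":[-452,0,-173],"roll":-1.2,"gripper":0},{"dp":[-452,0,-173],"roll":-1.2,"gripper":0},{"dp":[-452,0,-173],"roll":-1.2,"gripper":0},{"dp":[-452,0,-173],"roll":-1.2,"gripper":0},{"dp":[-452,0,-173],"roll":-1.2,"gripper":0},{"dp":[-452,0,-173],"roll":-1.2,"gripper":0},{"dp":[-452,0,-173],"roll":-1.2,"gripper":0},{"dp":[-452,0,-173],"roll":-1.2,"gripper":0}]' 25
python3 - <<'E'
from h import *
s,R=tool(); print(s["eef_pos"],R.round(3).tolist(),s["joints"].round(2))
print(todp([521,-238,253]))
E
```

```text
time_s: 2.73
eef_pos: [466.9, -274.6, 253.5]
ee_rot: [-0.466, 0.466, -0.532, 0.532]
force: [-0.1, -1.4, 0.9]
grip_width: 1.0
[ 466.91432788 -274.56198545  253.45028856] [[-0.131, 0.0, 0.991], [-0.991, -0.0, -0.131], [0.0, -1.0, 0.0]] [-0.75  0.35  1.45 -0.    1.34 -0.62]
[-43.33845017   0.45471408  48.82431198]
```

```bash
python3 -m crank '[{"dp":[-43,0,49],"roll":-0.48,"gripper":0},{"dp":[-43,0,49],"roll":-0.48,"gripper":0},{"dp":[-43,0,49],"roll":-0.48,"gripper":0},{"dp":[-43,0,49],"roll":-0.48,"gripper":0},{"dp":[-43,0,49],"roll":-0.48,"gripper":0},{"dp":[-43,0,49],"roll":-0.48,"gripper":0}]'
python3 - <<'E'
from h import *
s,R=tool(); print(s["eef_pos"],np.degrees(np.arctan2(R[1,2],R[0,2])))
for n in ("wrist","top"):
    p=eyes.capture(n)
    cv2.imwrite(f"pics/{n}1.png",cv2.convertScaleAbs(p["color"][:,:,::-1],alpha=1.8))
    for l,z in (("cap_top",89),("tab_a_face",78),("tab_b_face",78),("shoulder",55)):
        for d in models.spot_point(p,l)[:3]: print(n,l,np.round(d["centre"]),round(d["confidence"],2),np.round(onplane(p,d["centre"],z),1))
    if n=="wrist":
        for X in ([521,-238,89],): print(proj(p,np.array(X)))
        print(p["fx"],-np.array(p["R"]).T@p["t"])
E
```

```text
time_s: 3.23
eef_pos: [519.8, -240.3, 253.2]
ee_rot: [0.577, -0.577, 0.409, -0.409]
force: [-0.2, 0.8, 0.2]
grip_width: 0.998
[ 519.80929988 -240.29930535  253.24950094] 19.41049122153834
wrist cap_top [326. 220.] 0.89 [ 521.4 -233.6   89. ]
wrist cap_top [444. 306.] 0.6 [ 631.  -267.6   89. ]
wrist tab_a_face [365. 216.] 0.57 [ 549. -223.   78.]
wrist tab_a_face [322. 220.] 0.54 [ 519.4 -237.2   78. ]
wrist tab_a_face [279. 223.] 0.21 [ 488.9 -249.7   78. ]
wrist tab_b_face [283. 223.] 0.78 [ 492.4 -249.    78. ]
wrist tab_b_face [428. 268.] 0.55 [ 611.  -245.9   78. ]
[323.51466456 225.42272075]
397.1531189262388 [ 496.40959659 -175.7528454   373.45603852]
top cap_top [344. 257.] 0.57 [ 523.2 -239.4   89. ]
top tab_a_face [338. 244.] 0.47 [ 549.3 -227.4   78. ]
top shoulder [343. 260.] 0.56 [ 523.2 -239.1   55. ]
```

View pics/wrist1.png

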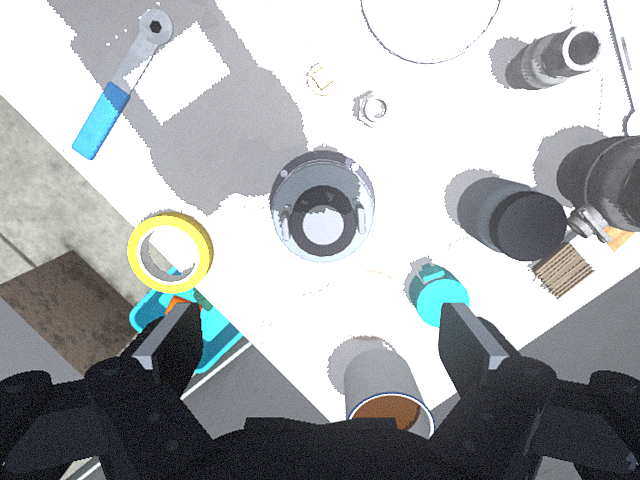

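The picture shows the cap on the canister at about (323,222), with its tabs at (285,220) and (362,215). The turquoise look-alike at (442,300) is clearly apart, and the open fingertips are at (180,310) and (460,310). Next I refine the cap's centre and yaw, and where the fingertips reach.

Run:
```python
from h import *
s,R=tool(); p=eyes.capture("wrist")
T=s["eef_pos"]
for d in (3,9,15,22):
    print(d,[proj(p,T+R@np.array([x,d,sg*42.5])).round().tolist() for x in(-11,11) for sg in(-1,1)])
c=p["color"].copy()
g=cv2.cvtColor(c,cv2.COLOR_RGB2GRAY)
print(g[222,300:350])
m=(g>70).astype(np.uint8)  # bright inlay
roi=np.zeros_like(m); cv2.circle(roi,(323,224),22,1,-1)
n,lab,st,ce=cv2.connectedComponentsWithStats(m*roi)
for i in range(1,n):
    if st[i,4]>100: print(st[i],ce[i],onplane(p,ce[i],89).round(1))
for t in ("cap_top","tab_a_face","tab_b_face"):
    for d in models.spot_point(p,t)[:3]: print(t,d["centre"],d["confidence"],onplane(p,d["centre"],89 if t=="cap_top" else 78).round(1))
im=cv2.resize(c[180:260,270:380,::-1],None,fx=5,fy=5,interpolation=cv2.INTER_CUBIC)
t=cv2.resize(c[280:400,130:240,::-1],None,fx=2,fy=2)
im=cv2.convertScaleAbs(im,alpha=1.5); cv2.imwrite("pics/cc.png",np.hstack([im,cv2.convertScaleAbs(cv2.copyMakeBorder(t,0,400-240,0,0,0),alpha=2.5)]))
```

```text
3 [[196.0, 308.0], [448.0, 308.0], [201.0, 366.0], [443.0, 365.0]]
9 [[201.0, 301.0], [443.0, 301.0], [206.0, 356.0], [438.0, 356.0]]
15 [[206.0, 294.0], [438.0, 294.0], [210.0, 348.0], [433.0, 348.0]]
22 [[211.0, 287.0], [432.0, 287.0], [215.0, 339.0], [428.0, 338.0]]
[ 59  46  74 126 135 133 131 132 134 132 133 133 133 134 133 132 135 131
 133 135 134 130 132 133 135 134 136 136 131 130 135 133 134 134 133 134
 135 137 132 134 137 136 142 112  53  60  66  63  67  64]
[ 302  205   42   41 1291] [322.76917119 225.00929512] [ 520.4 -238.    89. ]
cap_top [320.8, 222.3] 0.93 [ 518.4 -236.5   89. ]
cap_top [441.9, 303.3] 0.7 [ 628.6 -265.8   89. ]
cap_top [323.3, 218.1] 0.68 [ 519.  -232.9   89. ]
tab_a_face [358.4, 215.7] 0.74 [ 544.4 -224.5   78. ]
tab_b_face [427.7, 266.5] 0.62 [ 610.3 -244.3   78. ]
tab_b_face [281.4, 225.2] 0.53 [ 491.6 -251.1   78. ]
```

View pics/cc.png

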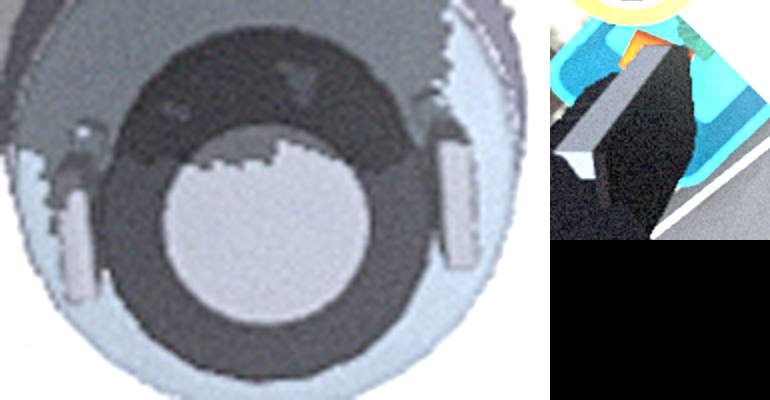

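The crop (5x, offset (270,180)) shows the pale inlay centred at (267,225). The tab tops are centred at (79,247) and (460,205), and the open fingertips lie about 9 mm ahead of the TCP, so 22 mm is the shut value. I turn these into pose and descent.

Run:
```python
from h import *
s,R=tool(); p=eyes.capture("wrist")
f=lambda u,z: onplane(p,np.array(u)/5+[270,180],z)
a=f((460,205),87);b=f((79,247),87);o=f((267,225),89)
d=a-b; print(a,b,(a+b)/2,o,np.linalg.norm(d),np.degrees(np.arctan2(d[1],d[0])))
for q,r in (((443,143),(447,268)),((475,140),(480,268)),((88,187),(97,300))):
    e=f(r,87)-f(q,87); print(np.degrees(np.arctan2(e[1],e[0]))+90,np.linalg.norm(e))
print(np.degrees(np.arctan2(R[1,2],R[0,2])), s["eef_pos"], todp([520.6,-237.5,86]))
```

```text
[ 546.87157692 -225.7784268    87.        ] [ 495.85236211 -250.6596664    87.        ] [ 521.36196952 -238.2190466    87.        ] [ 520.86199155 -237.72875287   89.        ] 56.76298409812051 25.99773727153283
22.827268947207997 18.924187439791766
23.470416281628474 19.384243982266934
22.761372827794517 17.28536224311313
19.58805368931941 [ 519.82584497 -240.3120461   253.28351226] [ -2.38056457 167.30918506   1.65138584]
```

```bash
python3 -m crank '[{"dp":[-2,40,2],"roll":-0.085,"gripper":0},{"dp":[-2,75,2],"roll":-0.085,"gripper":0},{"dp":[-2,100,2],"roll":-0.085,"gripper":0},{"dp":[-2,115,2],"roll":-0.085,"gripper":0},{"dp":[-2,115,2],"roll":-0.085,"gripper":0},{"dp":[-2,115,2],"roll":-0.085,"gripper":0}]'
python3 - <<'E'
from h import *
s,R=tool(); p=eyes.capture("wrist"); c=p["color"]
u=proj(p,np.array([521,-238,89])); print(u)
g=cv2.cvtColor(c,cv2.COLOR_RGB2GRAY)
x,y=u.round().astype(int)
cv2.imwrite("pics/w2.png",cv2.convertScaleAbs(cv2.resize(c[max(0,y-90):y+90,x-110:x+110,::-1],None,fx=3.5,fy=3.2),alpha=1.5))
print(max(0,y-90),x-110, s["eef_pos"],np.degrees(np.arctan2(R[1,2],R[0,2])))
m=(g>90).astype(np.uint8); roi=np.zeros_like(m); cv2.circle(roi,(int(x),int(y)),40,1,-1)
n,lab,st,ce=cv2.connectedComponentsWithStats(m*roi)
for i in range(1,n):
    if st[i,4]>200: print(st[i],ce[i],onplane(p,ce[i],89).round(1))
E
```

```text
time_s: 4.48
eef_pos: [521.1, -237.8, 138.4]
ee_rot: [0.595, -0.595, 0.383, -0.383]
force: [-0.6, 1.0, 0.5]
grip_width: 1.0
[320.87615696 287.17075224]
197 211 [ 521.08242994 -237.78340665  138.43161676] 24.461950010168856
[299 286  54  31 988] [327.18117409 301.70748988] [ 526.6 -243.4   89. ]
```

View pics/w2.png

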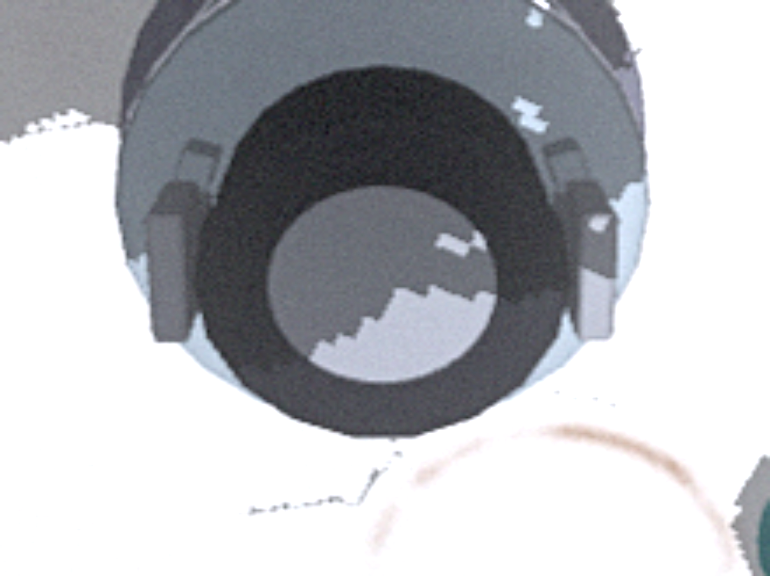

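The inlay is centred at (382,284) in the crop, that is pixel (320.3,285.8) against (320.9,287.2) predicted. Both tabs are level at rows 275 and 276, so centre and yaw agree to within 1 mm. I descend.

```bash
python3 -m crank '[{"dp":[-0.5,20,0],"roll":0,"gripper":0},{"dp":[-0.5,36,0],"roll":0,"gripper":0},{"dp":[-0.5,46,0],"roll":0,"gripper":0},{"dp":[-0.5,52,0],"roll":0,"gripper":0},{"dp":[-0.5,52,0],"roll":0,"gripper":0},{"dp":[-0.5,52,0],"roll":0,"gripper":0}]' 20 && python3 -m crank '[{"dp":[0,0,0],"roll":0,"gripper":30},{"dp":[0,0,0],"roll":0,"gripper":40},{"dp":[0,0,0],"roll":0,"gripper":50},{"dp":[0,0,0],"roll":0,"gripper":60},{"dp":[0,0,0],"roll":0,"gripper":60},{"dp":[0,0,0],"roll":0,"gripper":60},{"dp":[0,0,0],"roll":0,"gripper":60}]' 20
```

```text
time_s: 5.03
eef_pos: [521.2, -237.6, 87.2]
ee_rot: [-0.595, 0.595, -0.382, 0.383]
force: [0.2, -0.2, 0.2]
grip_width: 1.001
time_s: 5.62
eef_pos: [520.8, -237.3, 86.3]
ee_rot: [0.595, -0.595, 0.383, -0.383]
force: [0.4, -0.3, -0.3]
grip_width: 0.767
```

```bash
python3 -m crank '[{"dp":[0,0,0],"roll":0,"gripper":70},{"dp":[0,-0.5,0],"roll":0,"gripper":80},{"dp":[0,-1,0],"roll":0,"gripper":90},{"dp":[0,-1.5,0],"roll":0,"gripper":100},{"dp":[0,-2,0],"roll":0,"gripper":115},{"dp":[0,-2,0],"roll":0,"gripper":115},{"dp":[0,-2,0],"roll":0,"gripper":115},{"dp":[0,-2,0],"roll":0,"gripper":115}]' 20; python3 -c "
from h import *
s=ctrl.sense();print(s['force'],s['wrist_torque'],s['grip_width']*85)"
```

```text
time_s: 6.28
eef_pos: [521.1, -237.4, 88.7]
ee_rot: [0.595, -0.595, 0.382, -0.383]
force: [-0.9, 0.3, 6.0]
grip_width: 0.595
[-0.86344023  0.32224595  6.01046391] [0.14570491 0.02586003 0.0012716 ] 50.57130640154645
```

The opening is 50.6 mm, so both tabs are fully in, and the tool feels only 6 N. I start the turn with guarded steps, each typed out and run only if the check of the one before passes.

```bash
cat > chk.py <<'E'
# guard: print forces; exit 1 if twist or side force is high
import sys
from h import *
s,R=tool(); f=s["force"];t=s["wrist_torque"]
print("t%.2f yaw %.1f F %s M %s w %.1f pos %s"%(s["time_s"],np.degrees(np.arctan2(R[1,2],R[0,2])),f.round(1),t.round(3),s["grip_width"]*85,s["eef_pos"].round(1)))
sys.exit(abs(t[2])>float(sys.argv[1]) or np.linalg.norm(f)>20)
E
python3 -m crank '[{"dp":[0,-0.5,0],"roll":-0.03,"gripper":115},{"dp":[0,-0.5,0],"roll":-0.06,"gripper":115},{"dp":[0,-0.5,0],"roll":-0.09,"gripper":115},{"dp":[0,-0.5,0],"roll":-0.09,"gripper":115}]' >/dev/null && python3 chk.py 0.15 && python3 -m crank '[{"dp":[0,0,0],"roll":-0.05,"gripper":115},{"dp":[0,0,0],"roll":-0.1,"gripper":115},{"dp":[0,0,0],"roll":-0.14,"gripper":115},{"dp":[0,0,0],"roll":-0.14,"gripper":115}]' >/dev/null && python3 chk.py 0.15 && python3 -m crank '[{"dp":[0,0,0],"roll":-0.05,"gripper":115},{"dp":[0,0,0],"roll":-0.1,"gripper":115},{"dp":[0,0,0],"roll":-0.14,"gripper":115},{"dp":[0,0,0],"roll":-0.18,"gripper":115},{"dp":[0,0,0],"roll":-0.18,"gripper":115}]' >/dev/null && python3 chk.py 0.15
```

```text
t6.62 yaw 29.7 F [-0.5  0.2  3.1] M [ 0.006 -0.067  0.009] w 50.8 pos [ 520.8 -237.4   88.8]False
```

```bash
sed -i 's/sys.exit(\(.*\))$/sys.exit(int(\1))/' chk.py
python3 -m crank '[{"dp":[0,0,0],"roll":-0.05,"gripper":115},{"dp":[0,0,0],"roll":-0.1,"gripper":115},{"dp":[0,0,0],"roll":-0.14,"gripper":115},{"dp":[0,0,0],"roll":-0.14,"gripper":115}]' >/dev/null && python3 chk.py 0.15 && python3 -m crank '[{"dp":[0,0,0],"roll":-0.05,"gripper":115},{"dp":[0,0,0],"roll":-0.1,"gripper":115},{"dp":[0,0,0],"roll":-0.14,"gripper":115},{"dp":[0,0,0],"roll":-0.18,"gripper":115},{"dp":[0,0,0],"roll":-0.22,"gripper":115},{"dp":[0,0,0],"roll":-0.22,"gripper":115}]' >/dev/null && python3 chk.py 0.15
```

```text
t6.95 yaw 37.7 F [-0.5  0.   1.6] M [-0.06  -0.037  0.06 ] w 51.0 pos [ 520.8 -237.4   88.8]
t7.45 yaw 50.2 F [-0.4  0.   2.1] M [-0.048  0.004  0.026] w 50.8 pos [ 520.9 -237.4   88.8]
```

```bash
python3 -m crank '[{"dp":[0,0,0],"roll":-0.04,"gripper":115},{"dp":[0,0,0],"roll":-0.08,"gripper":115},{"dp":[0,0,0],"roll":-0.08,"gripper":115}]' >/dev/null && python3 chk.py 0.12 && python3 -m crank '[{"dp":[0,0,0],"roll":-0.015,"gripper":115},{"dp":[0,0,0],"roll":-0.03,"gripper":115},{"dp":[0,0,0],"roll":-0.03,"gripper":115}]' >/dev/null && python3 chk.py 0.12 && python3 -m crank '[{"dp":[0,0,0],"roll":-0.015,"gripper":115},{"dp":[0,0,0],"roll":-0.03,"gripper":115},{"dp":[0,0,0],"roll":-0.03,"gripper":115}]' >/dev/null && python3 chk.py 0.12 && python3 -m crank '[{"dp":[0,0,0],"roll":-0.015,"gripper":115},{"dp":[0,0,0],"roll":-0.03,"gripper":115},{"dp":[0,0,0],"roll":-0.03,"gripper":115}]' >/dev/null && python3 chk.py 0.12 && python3 -m crank '[{"dp":[0,0,0],"roll":-0.015,"gripper":115},{"dp":[0,0,0],"roll":-0.03,"gripper":115},{"dp":[0,0,0],"roll":-0.03,"gripper":115}]' >/dev/null && python3 chk.py 0.12
```

```text
t7.70 yaw 54.8 F [0.4 0.6 2.3] M [-0.036  0.044  0.067] w 50.7 pos [ 520.8 -237.3   88.8]
t7.95 yaw 56.5 F [0.1 0.4 2. ] M [ 0.001 -0.002  0.003] w 50.8 pos [ 520.8 -237.3   88.8]
t8.20 yaw 58.3 F [-0.1 -0.2  2.2] M [-0.096  0.036  0.035] w 51.1 pos [ 520.8 -237.3   88.8]
t8.45 yaw 60.1 F [-0.2 -1.   0.7] M [-0.102  0.074  0.051] w 50.8 pos [ 520.8 -237.3   88.8]
t8.70 yaw 61.8 F [-0.3 -0.6  1.2] M [-0.044  0.048 -0.029] w 50.7 pos [ 520.8 -237.3   88.8]
```

```bash
python3 -m crank '[{"dp":[0,0,0],"roll":-0.015,"gripper":115},{"dp":[0,0,0],"roll":-0.03,"gripper":115},{"dp":[0,0,0],"roll":-0.03,"gripper":115}]' >/dev/null && python3 chk.py 0.14 && python3 -m crank '[{"dp":[0,0,0],"roll":-0.015,"gripper":115},{"dp":[0,0,0],"roll":-0.03,"gripper":115},{"dp":[0,0,0],"roll":-0.03,"gripper":115}]' >/dev/null && python3 chk.py 0.14 && python3 -m crank '[{"dp":[0,0,0],"roll":-0.015,"gripper":115},{"dp":[0,0,0],"roll":-0.03,"gripper":115},{"dp":[0,0,0],"roll":-0.03,"gripper":115}]' >/dev/null && python3 chk.py 0.14 && python3 -m crank '[{"dp":[0,0,0],"roll":-0.015,"gripper":115},{"dp":[0,0,0],"roll":-0.03,"gripper":115},{"dp":[0,0,0],"roll":-0.03,"gripper":115}]' >/dev/null && python3 chk.py 0.14 && python3 -m crank '[{"dp":[0,0,0],"roll":-0.015,"gripper":115},{"dp":[0,0,0],"roll":-0.03,"gripper":115},{"dp":[0,0,0],"roll":-0.03,"gripper":115}]' >/dev/null && python3 chk.py 0.14 && python3 -m crank '[{"dp":[0,0,0],"roll":-0.015,"gripper":115},{"dp":[0,0,0],"roll":-0.03,"gripper":115},{"dp":[0,0,0],"roll":-0.03,"gripper":115}]' >/dev/null && python3 chk.py 0.14
```

```text
t8.95 yaw 63.5 F [-0.2 -1.   2.3] M [-0.113  0.152  0.036] w 50.9 pos [ 520.8 -237.3   88.8]
t9.20 yaw 65.2 F [-1.9 -1.   1.3] M [-0.074  0.205  0.051] w 50.8 pos [ 520.8 -237.3   88.8]
t9.45 yaw 66.9 F [-1.8 -0.7  1.7] M [-0.215  0.301  0.014] w 50.7 pos [ 520.8 -237.4   88.8]
t9.70 yaw 68.7 F [-2.5 -1.9  1.3] M [-0.271  0.407  0.003] w 50.5 pos [ 520.8 -237.3   88.8]
t9.95 yaw 70.4 F [-2.9 -2.2  1.7] M [-0.372  0.471  0.036] w 50.7 pos [ 520.8 -237.4   88.8]
t10.20 yaw 72.1 F [-3.1 -2.5  1.8] M [-0.452  0.539  0.041] w 50.7 pos [ 520.8 -237.4   88.8]
```

The side force is growing to 4 N while the axial twist stays near zero. That is the grasp drifting off the cap's axis within its play, not the stop. I shift about 0.8 mm to relieve it.

```bash
python3 -m crank '[{"dp":[-0.4,0,-0.6],"roll":0,"gripper":115},{"dp":[-0.4,0,-0.6],"roll":0,"gripper":115},{"dp":[-0.4,0,-0.6],"roll":0,"gripper":115}]' >/dev/null && python3 chk.py 0.14 ; python3 -m crank '[{"dp":[0,0,0],"roll":-0.015,"gripper":115},{"dp":[0,0,0],"roll":-0.03,"gripper":115},{"dp":[0,0,0],"roll":-0.03,"gripper":115}]' >/dev/null ; python3 chk.py 0.14
```

```text
t10.45 yaw 72.0 F [ 1.7 -0.3  0.2] M [-0.133 -0.153 -0.029] w 51.0 pos [ 520.5 -237.5   88.8]
t10.70 yaw 73.8 F [0.1 0.8 0.4] M [ 0.037 -0.104  0.059] w 50.6 pos [ 520.4 -237.6   88.8]
```

Relieved. I continue towards the stop.

```bash
python3 -m crank '[{"dp":[0,0,0],"roll":-0.015,"gripper":115},{"dp":[0,0,0],"roll":-0.03,"gripper":115},{"dp":[0,0,0],"roll":-0.03,"gripper":115}]' >/dev/null && python3 chk.py 0.14 && python3 -m crank '[{"dp":[0,0,0],"roll":-0.015,"gripper":115},{"dp":[0,0,0],"roll":-0.03,"gripper":115},{"dp":[0,0,0],"roll":-0.03,"gripper":115}]' >/dev/null && python3 chk.py 0.14 && python3 -m crank '[{"dp":[0,0,0],"roll":-0.015,"gripper":115},{"dp":[0,0,0],"roll":-0.03,"gripper":115},{"dp":[0,0,0],"roll":-0.03,"gripper":115}]' >/dev/null && python3 chk.py 0.14 && python3 -m crank '[{"dp":[0,0,0],"roll":-0.015,"gripper":115},{"dp":[0,0,0],"roll":-0.03,"gripper":115},{"dp":[0,0,0],"roll":-0.03,"gripper":115}]' >/dev/null && python3 chk.py 0.14 && python3 -m crank '[{"dp":[0,0,0],"roll":-0.015,"gripper":115},{"dp":[0,0,0],"roll":-0.03,"gripper":115},{"dp":[0,0,0],"roll":-0.03,"gripper":115}]' >/dev/null && python3 chk.py 0.14 && python3 -m crank '[{"dp":[0,0,0],"roll":-0.015,"gripper":115},{"dp":[0,0,0],"roll":-0.03,"gripper":115},{"dp":[0,0,0],"roll":-0.03,"gripper":115}]' >/dev/null && python3 chk.py 0.14
```

```text
t10.95 yaw 75.5 F [-0.2 -0.8  1.3] M [ 0.014 -0.055  0.045] w 50.8 pos [ 520.3 -237.7   88.8]
t11.20 yaw 77.2 F [-0.9 -0.4  1. ] M [0.018 0.015 0.031] w 50.9 pos [ 520.3 -237.7   88.8]
t11.45 yaw 79.0 F [-0.2 -0.2  1.5] M [-0.029 -0.033  0.023] w 50.5 pos [ 520.3 -237.7   88.8]
t11.70 yaw 80.7 F [ 0.7 -0.6  1.4] M [ 0.    -0.035 -0.004] w 50.6 pos [ 520.3 -237.7   88.8]
t11.95 yaw 82.4 F [-0.3  0.1  0.6] M [ 0.032 -0.023  0.056] w 51.1 pos [ 520.3 -237.7   88.8]
t12.20 yaw 84.1 F [0.6 0.6 1.2] M [-0.084 -0.039 -0.003] w 50.8 pos [ 520.3 -237.7   88.8]
```

```bash
python3 -m crank '[{"dp":[0,0,0],"roll":-0.015,"gripper":115},{"dp":[0,0,0],"roll":-0.03,"gripper":115},{"dp":[0,0,0],"roll":-0.03,"gripper":115}]' >/dev/null && python3 chk.py 0.14 && python3 -m crank '[{"dp":[0,0,0],"roll":-0.015,"gripper":115},{"dp":[0,0,0],"roll":-0.03,"gripper":115},{"dp":[0,0,0],"roll":-0.03,"gripper":115}]' >/dev/null && python3 chk.py 0.14 && python3 -m crank '[{"dp":[0,0,0],"roll":-0.015,"gripper":115},{"dp":[0,0,0],"roll":-0.03,"gripper":115},{"dp":[0,0,0],"roll":-0.03,"gripper":115}]' >/dev/null && python3 chk.py 0.14 && python3 -m crank '[{"dp":[0,0,0],"roll":-0.015,"gripper":115},{"dp":[0,0,0],"roll":-0.03,"gripper":115},{"dp":[0,0,0],"roll":-0.03,"gripper":115}]' >/dev/null && python3 chk.py 0.14 && python3 -m crank '[{"dp":[0,0,0],"roll":-0.015,"gripper":115},{"dp":[0,0,0],"roll":-0.03,"gripper":115},{"dp":[0,0,0],"roll":-0.03,"gripper":115}]' >/dev/null && python3 chk.py 0.14 && python3 -m crank '[{"dp":[0,0,0],"roll":-0.015,"gripper":115},{"dp":[0,0,0],"roll":-0.03,"gripper":115},{"dp":[0,0,0],"roll":-0.03,"gripper":115}]' >/dev/null && python3 chk.py 0.14
```

```text
t12.45 yaw 85.8 F [-0.   0.1  1. ] M [-0.026  0.008  0.051] w 50.6 pos [ 520.3 -237.7   88.8]
t12.70 yaw 87.6 F [ 0.6 -0.3  0.4] M [-0.119  0.051  0.015] w 50.8 pos [ 520.3 -237.8   88.8]
t12.95 yaw 89.3 F [-1.3 -0.6  0.9] M [-0.092  0.017  0.012] w 51.0 pos [ 520.2 -237.7   88.8]
t13.20 yaw 91.0 F [0.  0.4 0.9] M [-0.11   0.048  0.04 ] w 50.7 pos [ 520.3 -237.7   88.8]
t13.45 yaw 92.7 F [-0.9 -0.9  0.5] M [-0.099  0.068  0.027] w 51.0 pos [ 520.3 -237.7   88.8]
t13.70 yaw 94.4 F [-0.2 -1.  -0.2] M [-0.138 -0.015 -0.002] w 50.6 pos [ 520.3 -237.8   88.8]
```

```bash
python3 -m crank '[{"dp":[0,0,0],"roll":-0.015,"gripper":115},{"dp":[0,0,0],"roll":-0.03,"gripper":115},{"dp":[0,0,0],"roll":-0.03,"gripper":115}]' >/dev/null && python3 chk.py 0.12 && python3 -m crank '[{"dp":[0,0,0],"roll":-0.015,"gripper":115},{"dp":[0,0,0],"roll":-0.03,"gripper":115},{"dp":[0,0,0],"roll":-0.03,"gripper":115}]' >/dev/null && python3 chk.py 0.12 && python3 -m crank '[{"dp":[0,0,0],"roll":-0.015,"gripper":115},{"dp":[0,0,0],"roll":-0.03,"gripper":115},{"dp":[0,0,0],"roll":-0.03,"gripper":115}]' >/dev/null && python3 chk.py 0.12 && python3 -m crank '[{"dp":[0,0,0],"roll":-0.015,"gripper":115},{"dp":[0,0,0],"roll":-0.03,"gripper":115},{"dp":[0,0,0],"roll":-0.03,"gripper":115}]' >/dev/null && python3 chk.py 0.12 && python3 -m crank '[{"dp":[0,0,0],"roll":-0.015,"gripper":115},{"dp":[0,0,0],"roll":-0.03,"gripper":115},{"dp":[0,0,0],"roll":-0.03,"gripper":115}]' >/dev/null && python3 chk.py 0.12 && python3 -m crank '[{"dp":[0,0,0],"roll":-0.015,"gripper":115},{"dp":[0,0,0],"roll":-0.03,"gripper":115},{"dp":[0,0,0],"roll":-0.03,"gripper":115}]' >/dev/null && python3 chk.py 0.12; python3 -c "from h import *;print(ctrl.sense()['joints'][5])"
```

```text
t13.95 yaw 96.2 F [ 0.1 -1.7 -0.7] M [-0.257  0.014 -0.017] w 51.1 pos [ 520.3 -237.8   88.8]
t14.20 yaw 97.9 F [ 0.7 -3.8 -1.1] M [-0.747 -0.109 -0.12 ] w 51.1 pos [ 520.4 -238.1   88.8]
t14.45 yaw 99.6 F [ 1.2 -5.6 -2. ] M [-1.061 -0.163 -0.206] w 50.5 pos [ 520.5 -238.4   88.9]
-2.371420689068842
```

I feel the stop: the twist reaches -0.21 N m at yaw 99.6°, with onset near 96.3°. I unwind and back off about 3° before it.

```bash
python3 -m crank '[{"dp":[0,0,0],"roll":0.03,"gripper":115},{"dp":[0,0,0],"roll":0.03,"gripper":115}]' >/dev/null; python3 chk.py 0.5; python3 -m crank '[{"dp":[0,0,0],"roll":0.03,"gripper":115},{"dp":[0,0,0],"roll":0.03,"gripper":115}]' >/dev/null; python3 chk.py 0.5;  python3 -m crank '[{"dp":[0,0,0],"roll":0.02,"gripper":115},{"dp":[0,0,0],"roll":0.04,"gripper":115},{"dp":[0,0,0],"roll":0.04,"gripper":115}]' >/dev/null; python3 chk.py 0.5
```

```text
t14.62 yaw 97.8 F [ 1.2 -5.5 -1.7] M [-0.861 -0.119 -0.122] w 50.7 pos [ 520.4 -238.    88.9]
t14.78 yaw 96.1 F [ 0.7 -3.1 -0.5] M [-0.626 -0.109 -0.044] w 51.0 pos [ 520.3 -237.8   88.8]
t15.03 yaw 93.7 F [ 2.4 -2.7 -0.8] M [-0.497 -0.369  0.018] w 50.7 pos [ 520.5 -237.7   88.8]
```

```bash
python3 -m crank '[{"dp":[0.3,0,-0.4],"roll":0.015,"gripper":115},{"dp":[0.3,0,-0.4],"roll":0.015,"gripper":115}]' >/dev/null; python3 chk.py 0.5;  python3 -m crank '[{"dp":[0,-1,0],"roll":0,"gripper":115},{"dp":[0,-2,0],"roll":0,"gripper":115},{"dp":[0,-2,0],"roll":0,"gripper":115}]' >/dev/null; python3 chk.py 0.3 && python3 -m crank '[{"dp":[0,-1,0],"roll":0,"gripper":115},{"dp":[0,-1,0],"roll":0,"gripper":115}]' >/dev/null; python3 chk.py 0.3 && python3 -m crank '[{"dp":[0,-1,0],"roll":0,"gripper":115},{"dp":[0,-1,0],"roll":0,"gripper":115}]' >/dev/null; python3 chk.py 0.3
```

```text
t15.20 yaw 92.9 F [-0.2 -0.7  1.7] M [-0.057 -0.105  0.024] w 50.8 pos [ 520.5 -237.8   88.8]
t15.45 yaw 92.9 F [-0.6 -0.1 -0.9] M [0.008 0.023 0.025] w 50.5 pos [ 520.4 -237.9   90.8]
t15.62 yaw 92.9 F [-1.1  0.6 -1.4] M [ 0.006  0.024 -0.056] w 50.9 pos [ 520.6 -238.    91.9]
t15.78 yaw 92.9 F [-0.1  0.5 -0.7] M [ 0.033  0.001 -0.02 ] w 50.8 pos [ 520.6 -238.1   92.9]
```

The lift goes past the 2 mm of play with only the cap's weight (1 N) on the tool, so it is free.

```bash
python3 -m crank '[{"dp":[0,-2,0],"roll":0,"gripper":115},{"dp":[0,-4,0],"roll":0,"gripper":115},{"dp":[0,-6,0],"roll":0,"gripper":115}]' >/dev/null; python3 chk.py 0.3 && python3 -m crank '[{"dp":[0,-4,0],"roll":0,"gripper":115},{"dp":[0,-8,0],"roll":0,"gripper":115},{"dp":[0,-12,0],"roll":0,"gripper":115}]' >/dev/null; python3 chk.py 0.3 && python3 -m crank '[{"dp":[0,-6,0],"roll":0,"gripper":115},{"dp":[0,-16,0],"roll":0,"gripper":115},{"dp":[0,-32,0],"roll":0,"gripper":115},{"dp":[0,-50,0],"roll":0,"gripper":115},{"dp":[0,-65,0],"roll":0,"gripper":115},{"dp":[0,-70,0],"roll":0,"gripper":115},{"dp":[0,-70,0],"roll":0,"gripper":115}]' >/dev/null; python3 chk.py 0.3
python3 - <<'E'
from h import *
ims=[]
for n in ("scene","top"):
    p=eyes.capture(n); c=p["color"]
    u=proj(p,np.array([547,-36,4])).round().astype(int); print(n,u)
    m=cv2.cvtColor(c,cv2.COLOR_RGB2GRAY)
    for d in models.spot_in(p,"drip_dish")[:2]: print(d["extent"],d["confidence"],onplane(p,d["extent"][:2],6).round(1))
    x,y=(300,270) if n=="scene" else (290,250)
    ims.append(cv2.convertScaleAbs(cv2.resize(c[y-100:y+100,x-66:x+67,::-1],(400,600),interpolation=cv2.INTER_CUBIC),alpha=1.8))
cv2.imwrite("pics/lift.png",np.hstack(ims))
E
```

```text
t16.03 yaw 92.9 F [ 0.7 -0.2 -0.4] M [-0.018 -0.008  0.075] w 50.9 pos [ 520.6 -238.1   99. ]
t16.28 yaw 92.9 F [-0.4  0.4 -1. ] M [ 0.012 -0.004 -0.014] w 50.8 pos [ 520.7 -238.2  111.3]
t16.87 yaw 92.9 F [-0.2 -0.4 -1. ] M [-0.054 -0.025  0.016] w 50.7 pos [ 521.  -238.4  182.4]
scene [281 323]
[326.9, 179.2, 16.1, 44.7] 0.72 [ 683.2 -425.     6. ]
[282.5, 323.6, 63.8, 58.5] 0.55 [542.3 -35.8   6. ]
top [243 247]
[234.9, 245.8, 47.2, 58.8] 0.59 [548.  -20.7   6. ]
```

View pics/lift.png

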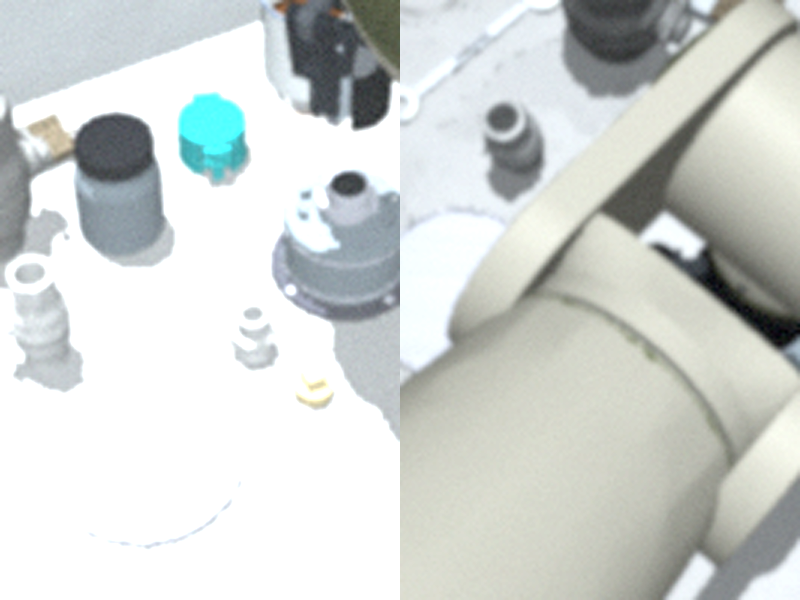

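The scene crop (left) shows the bare neck on the canister at (350,190), the cap held in the gripper at the top right, and the bystanders in place. The dish is at about (546,-36). I carry the cap there.

```bash
python3 -m crank '[{"dp":[3,0,15],"roll":0,"gripper":115},{"dp":[8,0,45],"roll":0,"gripper":115},{"dp":[14,0,80],"roll":0,"gripper":115},{"dp":[21,0,115],"roll":0,"gripper":115},{"dp":[27,0,150],"roll":0,"gripper":115},{"dp":[32,0,180],"roll":0,"gripper":115},{"dp":[35,0,195],"roll":0,"gripper":115},{"dp":[35,0,201],"roll":0,"gripper":115},{"dp":[35,0,201],"roll":0,"gripper":115}]' >/dev/null; python3 chk.py 0.3
python3 - <<'E'
from h import *
p=eyes.capture("wrist"); c=p["color"]
cv2.imwrite("pics/w3.png",cv2.convertScaleAbs(c[:,:,::-1],alpha=1.0))
for d in models.spot_in(p,"drip_dish")[:2]: print(d["extent"],d["confidence"],onplane(p,d["extent"][:2],5).round(1))
for d in models.spot_point(p,"drip_dish")[:2]: print(d["centre"],d["confidence"],onplane(p,d["centre"],0).round(1))
print(proj(p,np.array([546,-36,4])), proj(p,np.array([546,-36,148])))
for z in(4,):
  t=np.linspace(0,2*np.pi,8,endpoint=False); print([proj(p,np.array([546+60*np.cos(a),-36+60*np.sin(a),7])).round().tolist() for a in t])
E
```

```text
t17.82 yaw 93.1 F [ 0.2  0.4 -2. ] M [-0.011  0.032 -0.012] w 50.6 pos [544.9 -34.1 180.4]
[316.0, 208.5, 160.3, 136.0] 0.68 [533.  -36.7   5. ]
[321.6, 325.5, 152.1, 152.2] 0.51 [630.1 -27.3   5. ]
[315.1, 221.9] 0.61 [544.5 -36.9   0. ]
[316.13895513 224.96806486] [313.02130777 303.54102148]
[[312.0, 299.0], [367.0, 281.0], [395.0, 230.0], [377.0, 172.0], [320.0, 145.0], [261.0, 166.0], [237.0, 222.0], [259.0, 276.0]]
```

View pics/w3.png

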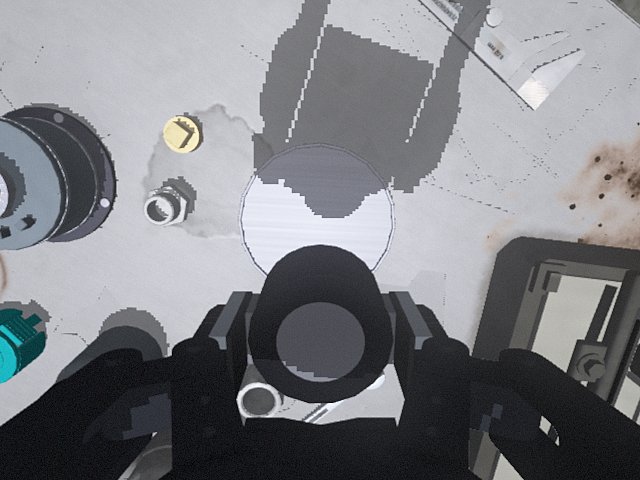

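The dish rim spans columns 239 to 395 and tops out at row 143 (predicted 237 to 395, and 145). The cap is upright in the jaws at (320,320). I descend, then feel for the floor.

```bash
python3 -m crank '[{"dp":[0,15,0],"roll":0,"gripper":115},{"dp":[0.5,40,-1],"roll":0,"gripper":115},{"dp":[1,70,-2],"roll":0,"gripper":115},{"dp":[1,98,-2],"roll":0,"gripper":115},{"dp":[1,118,-2],"roll":0,"gripper":115},{"dp":[1,130,-2],"roll":0,"gripper":115},{"dp":[1,137,-2],"roll":0,"gripper":115},{"dp":[1,139,-2],"roll":0,"gripper":115},{"dp":[1,139,-2],"roll":0,"gripper":115}]' >/dev/null; python3 chk.py 0.3 && python3 -m crank '[{"dp":[0,0.5,0],"roll":0,"gripper":115},{"dp":[0,1,0],"roll":0,"gripper":115}]' >/dev/null && python3 chk.py 0.2 && python3 -c "
import sys
from h import *
sys.exit(int(ctrl.sense()['force'][2]>2.5))" && python3 -m crank '[{"dp":[0,0.5,0],"roll":0,"gripper":115},{"dp":[0,1,0],"roll":0,"gripper":115}]' >/dev/null && python3 chk.py 0.2
```

```text
t18.72 yaw 92.9 F [ 0.3  0.2 -0.4] M [ 0.008  0.028 -0.009] w 51.0 pos [546.5 -38.2  41.9]
t18.88 yaw 92.9 F [ 0.7 -0.2 -1.2] M [-0.013  0.017 -0.022] w 50.7 pos [546.9 -37.8  41.7]
t19.05 yaw 92.9 F [ 0.2  0.8 -0.6] M [-0.009 -0.014 -0.018] w 50.9 pos [546.6 -37.6  40.3]
```

```bash
cat > fz.py <<'E'
import sys
from h import *
s=ctrl.sense(); print(s["force"].round(1),s["eef_pos"].round(1)); sys.exit(int(s["force"][2]>2.5))
E
python3 -m crank '[{"dp":[0,0.4,0],"roll":0,"gripper":115},{"dp":[0,0.8,0],"roll":0,"gripper":115},{"dp":[0,0.8,0],"roll":0,"gripper":115}]' >/dev/null && python3 fz.py && python3 -m crank '[{"dp":[0,0.4,0],"roll":0,"gripper":115},{"dp":[0,0.8,0],"roll":0,"gripper":115},{"dp":[0,0.8,0],"roll":0,"gripper":115}]' >/dev/null && python3 fz.py && python3 -m crank '[{"dp":[0,0.4,0],"roll":0,"gripper":115},{"dp":[0,0.7,0],"roll":0,"gripper":115},{"dp":[0,0.7,0],"roll":0,"gripper":115}]' >/dev/null && python3 fz.py && python3 -m crank '[{"dp":[0,0.4,0],"roll":0,"gripper":115},{"dp":[0,0.7,0],"roll":0,"gripper":115},{"dp":[0,0.7,0],"roll":0,"gripper":115}]' >/dev/null && python3 fz.py && python3 -m crank '[{"dp":[0,0.4,0],"roll":0,"gripper":115},{"dp":[0,0.7,0],"roll":0,"gripper":115},{"dp":[0,0.7,0],"roll":0,"gripper":115}]' >/dev/null && python3 fz.py
```

```text
[ 0.3  0.3 -0.2] [546.3 -37.5  39. ]
[ 0.5  0.5 -0.8] [546.3 -37.5  38.1]
[-1.5  0.6  3.1] [546.4 -37.6  37.8]
```

Contact at 3 N, TCP height 37.8. I release slowly, following the pads' backward swing with a small descent.

```bash
python3 -m crank '[{"dp":[0,0,0],"roll":0,"gripper":102},{"dp":[0,0.2,0],"roll":0,"gripper":95},{"dp":[0,0.6,0],"roll":0,"gripper":88},{"dp":[0,1,0],"roll":0,"gripper":80},{"dp":[0,1.4,0],"roll":0,"gripper":72},{"dp":[0,1.8,0],"roll":0,"gripper":64},{"dp":[0,1.8,0],"roll":0,"gripper":50},{"dp":[0,1.8,0],"roll":0,"gripper":20},{"dp":[0,1.8,0],"roll":0,"gripper":0},{"dp":[0,1.8,0],"roll":0,"gripper":0}]'; python3 -m crank '[{"dp":[0,0,0],"roll":0,"gripper":0},{"dp":[0,0,0],"roll":0,"gripper":0},{"dp":[0,0,0],"roll":0,"gripper":0},{"dp":[0,0,0],"roll":0,"gripper":0}]'
```

```text
time_s: 20.63
eef_pos: [546.4, -37.5, 35.8]
ee_rot: [-0.707, 0.707, 0.018, -0.018]
force: [-0.6, 0.2, -0.2]
grip_width: 1.003
time_s: 20.97
eef_pos: [546.4, -37.5, 35.7]
ee_rot: [-0.707, 0.707, 0.018, -0.018]
force: [-0.3, -0.7, 0.6]
grip_width: 0.999
```

```bash
python3 -m crank '[{"dp":[0,-10,0],"roll":0,"gripper":0},{"dp":[0,-30,0],"roll":0,"gripper":0},{"dp":[0,-60,0],"roll":0,"gripper":0},{"dp":[0,-95,0],"roll":0,"gripper":0},{"dp":[0,-130,0],"roll":0,"gripper":0},{"dp":[0,-160,0],"roll":0,"gripper":0},{"dp":[0,-180,0],"roll":0,"gripper":0},{"dp":[0,-180,0],"roll":0,"gripper":0}]'
python3 - <<'E'
from h import *
w=eyes.capture("wrist"); s=eyes.capture("scene")
for d in models.spot_point(w,"cap_top")[:2]: print("cap_top",d["centre"],d["confidence"],onplane(w,d["centre"],38).round(1))
for n in ("plain_jar","hex_nipple","brass_plug","large_valve","roll_of_tape"):
    d=models.spot_point(s,n)
    if d: print(n,np.round(onplane(s,d[0]["centre"],0)),round(d[0]["confidence"],2))
a=cv2.resize(w["color"][:,:,::-1],(400,300)); b=cv2.resize(cv2.convertScaleAbs(s["color"][120:390,200:440,::-1],alpha=1.2),(400,450))
cv2.imwrite("pics/end.png",np.hstack([cv2.copyMakeBorder(a,0,150,0,0,0),b]))
E
```

```text
time_s: 21.63
eef_pos: [547.7, -37.8, 221.1]
ee_rot: [-0.706, 0.708, 0.021, -0.015]
force: [0.3, 0.3, 0.4]
grip_width: 0.999
cap_top [322.6, 215.6] 0.94 [544.3 -35.6  38. ]
cap_top [27.0, 326.9] 0.72 [ 653.3 -280.6   38. ]
plain_jar [ 670. -185.    0.] 0.95
hex_nipple [ 535. -149.    0.] 0.65
brass_plug [ 485. -130.   -0.] 0.6
large_valve [ 744. -142.    0.] 0.76
roll_of_tape [ 523. -237.    0.] 0.62
```

View pics/end.png

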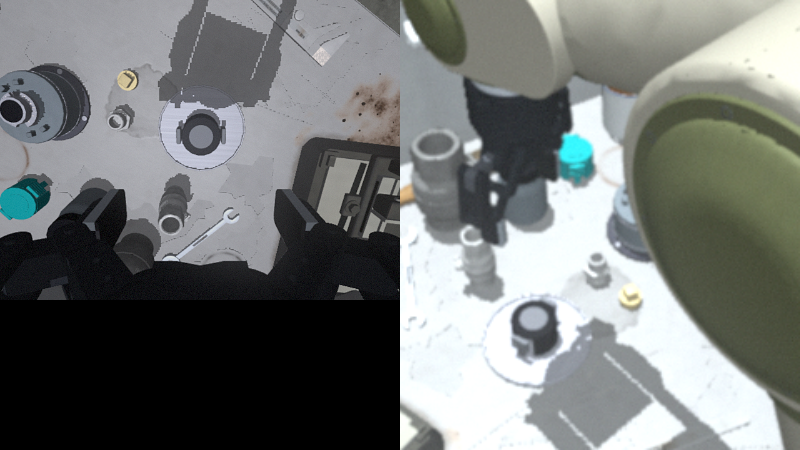

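The cap stands right way up near the middle of the dish, at (203,130) in the wrist view and (535,325) in the scene view. Its tabs are out, the neck is bare, the gripper is clear and the bystanders are in place. I hand in.

```bash
python3 -c "
from rig import ctrl
print(ctrl.finish_job())"
```

```text
the job is handed in; nothing more can be done
None
```

The canister is open, and its cap stands right way up near the middle of the drip dish, released with the gripper clear. I handed the job in at about 22 s of the 72 s allowed.

- **Squeeze:** the grip was set to 20 N and the opening closed to about 51 mm, so both tabs were fully in. It stayed there until the release.
- **Turn:** the stop came about 72° anticlockwise from the start, felt as a twist of 0.21 N m. A side force grew to about 4 N partway through, so I shifted the tool about 0.7 mm to relieve it.
- **Lift:** I backed off about 3° before the stop. The cap then came up with only its own weight, about 1 N, on the tool.
- **Placing:** it touched the dish floor at about 3 N before I let go.

**Last checks:** the final pictures show the cap at about (544, -36), within 3 mm of where I found the dish centre, with the tabs sprung back out and the canister's neck bare. The plain jar, hex nipple, brass plug and large valve were found within about 12 mm of their first positions, roughly the networks' own scatter. Two checks are incomplete:
- **Roll of tape:** the network's last answer, (523, -237), is really the canister. The tape was hidden behind the arm in that view, and the arm never came near it after the first pass.
- **Mug:** I did not measure it again; it is only partly visible in the last picture.

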